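Restock the tilting rolling-pin rack

TASK

Put the two small beech rolling pins from the cardboard tray into the tilting counter rack, end-down: the thick pin in its wide empty pocket, the slim pin in the narrow empty one, each standing on the pocket's floor and let go. The rack's board leans however the shop last set it, so lay each pin against the board and slide it down gently, neither forced nor dropped in from the mouth, and leave the other goods where they are.

Things in the scene. Friction and masses are not known exactly. Their poses are not given: they have to be found in the camera images.
- thick_pin: thick plain beech rolling pin, a cylinder 36 mm in diameter and 210 mm long, about 170 g; origin at its middle, x along its length; both ends alike. It lies level in one of the tray's two rows, axis about 60 mm above the table, one end towards the robot
- slim_pin: slim plain beech rolling pin, a cylinder 24 mm in diameter and 210 mm long, about 75 g; origin at its middle, x along its length; both ends alike. It lies level in the tray's other row, axis about 51 mm above the table, one end towards the robot
- thick_end1 (a point): centre of the thick pin's end face at its +x, 105 mm from its middle
- thick_end2 (a point): centre of the thick pin's other end face (-x)
- slim_end1 (a point): centre of the slim pin's end face at its +x, 105 mm from its middle
- slim_end2 (a point): centre of the slim pin's other end face (-x)
- tray: fixed open cardboard tray 250 (x) by 220 (y) mm, walls 25 mm high, floor 4 mm; origin under its centre. Pins lie along x in rows at y = +50 and -50 mm (either in either), middles within 10 mm of x = 0, in V notches of two ribs (8 mm thick, at x = -65 and +20 mm, 34 mm high in the notch, 53 mm at most). Fingers have room beside and below the pins beyond x = +25 mm
- rack: plywood rack, base fixed, 210 (x) by 300 (y) by 12 mm, origin under its centre; cheeks 102 mm high at y = +-136. Its board (260 wide, 9 thick) is hinged at its foot along y; top leans to the rack's +x, 20 to 40 degrees from vertical, not measured, clamped stiffly (6 N m). Pockets 75 mm deep on its front at y = +85 (wide), 0 (has a fixed sample pin, 135 mm proud) and -85 mm (narrow)
- wide_foot (a point): point of the hinge line, on the board's front face at the wide pocket's floor, in the middle of its width; axes as the rack's. From here the face rises 140 mm along the lean, 65 mm past the pocket's mouth: a guide. Inside, the pocket is 42 mm across and 40 mm front to back, walls 6 mm; its centre line runs 20 mm in front of the face; it leans with the board, floor square to it
- slim_foot (a point): the same point for the narrow empty pocket, which inside is 30 mm across, 28 mm front to back and 75 mm deep: its centre line runs 14 mm in front of the board's face, and the face again rises 140 mm from here
- sieve: bystander: round wooden drum sieve, 170 mm across and 60 mm high, on the table beyond the work; origin under its centre
- tub: bystander: lidded plastic storage tub 158 by 118 by 65 mm; origin under its centre
- saucepan: bystander: small steel saucepan 120 mm across and 65 mm high with a 110 mm long handle along its x; origin under the pan's centre
Things that resemble listed ones, but are neither listed nor needed, are in the scene too. Leave any pink look-alike of the thick_pin alone.

How it is judged:
At the end, for the whole second after the job is handed in: Thick pin in the wide pocket, slim pin in the narrow one, either end down on the floor: its lower end within 29 (thick) or 24 mm (slim) of the pocket's foot point, its middle 100 to 113 mm from that point, within 12 mm of the pocket's mid-plane, leaning with the board, at rest, released (distance between any of thick_end1, thick_end2 and wide_foot below 0.029 m and distance between thick_pin and wide_foot between 0.1 and 0.113 m and y of thick_pin in the frame of wide_foot between -0.012 and 0.012 m and x of thick_pin in the frame of wide_foot between 0.005 and 0.06 m and linear speed of each of thick_pin, slim_pin below 0.02 m/s and distance between any of slim_end1, slim_end2 and slim_foot below 0.024 m and distance between slim_pin and slim_foot between 0.1 and 0.113 m and y of slim_pin in the frame of slim_foot between -0.012 and 0.012 m and x of slim_pin in the frame of slim_foot between 0.005 and 0.065 m); the robot touches nothing.
It fails at once if a pin is forced against the rack (more than 40 N) (contact force between any of thick_pin, slim_pin and rack above 40 N).
It fails at once if a pin is dropped into its pocket (faster than 0.4 m/s there) ((distance between thick_pin and wide_foot below 0.17 m and linear speed of thick_pin above 0.4 m/s) or (distance between slim_pin and slim_foot below 0.17 m and linear speed of slim_pin above 0.4 m/s)).
It fails at once if the sieve, tub or saucepan is shifted by more than 30 mm (distance of any of sieve, tub, saucepan from where it was at the start of the episode above 0.03 m).
It also fails if it takes over 72 s, if anything falls off the work surface, if the arm or the gripper's body presses on something with over 40 N, if the wrist force passes 120 N, or if a joint passes its speed limit or range.

ROBOT

A 6-joint arm with a two-finger parallel gripper is mounted at the origin on the work surface. World frame = base frame: x ahead of the robot, y to its left, z up, the work surface at z = 0. Lengths are in m, angles in rad, forces in N, time in s.
With the tool pointing down it reaches from about 0.325 to 0.85 m from the base axis. Payload 15.5 kg.
Tool frame: the origin (TCP) lies midway between the tips of the shut fingers; the grasp point (between the pads) lies 19 mm behind it; z points along the fingers, y is the line along which they close (so a half turn about z gives the same grasp; the last joint's range is limited). The gripper opens to 91 mm and grips with 3 to 60 N. Pads are 32 mm wide; open, the fingers measure 118 mm over their backs; the gripper's body (76 mm by 178 mm) begins 60 mm behind the grasp point.
Start: joints at [1.173, 0.494, 1.345, -0, 1.302, -0.096], TCP at [0.186, 0.597, 0.214] pointing down, gripper open.
Joint ranges: [-2.91, 2.91], [-0.82, 2.16], [0.22, 2.67], [-1.22, 4.37], [0.12, 2.79], [-3.08, 3.08]. Speed limits (rad/s): [1.89, 1.89, 2.57, 3.01, 3.01, 3.01].

INTERFACE

Orientations are given as a unit quaternion [x, y, z, w].
In Python, from bench import readout, cams, job gives the robot as it stands.
- The arm moves only by the tool move_arm, never from a script. Its argument "targets" is a list of rows, each a list of 2 entries, a list of its own where there are three numbers: the shift along the tool's x, y, z in units of 25 mm (1.0 is 25 mm), then the turn about the tool's z in units of 6 degrees (1.0 is 6 degrees). A call has exactly 8 rows; each row is the pose to reach, as a shift and turn from the pose commanded when the call began, along the tool's axes at that moment; what a row does not reach only later rows make up. A row lasts 1/12 s, in which the tool goes at most 41.7 mm and 7.16 degrees, less where a joint would pass 70% of its speed; a pose out of reach is approached as far as the arm can. A call with a gripper value outside its range is refused whole. "grip" is the opening, from 0 (shut) to 1 (fully open), set as the call begins (left out, the last holds). The fingers move at their own pace and stop on an object; "newtons" is the grip in N (left out, the last holds). Time passes only in rows, so rows that repeat a pose let the fingers close, or fill a call up. It gives the time, the measured TCP pose, the force, the opening and the grip force at its end, in the units of the state.
- readout.get_state(): the state, without advancing time (a new reading comes with each control period).
- cams.capture(name): name is "side" or "top"; returns (picture, depth): 420x560x3 uint8, red, green, blue; 420x560 float32, m along the optical axis (not along the pixel's ray), 0 where there is no reading.
- cams.camera_params(name): a dict with "fovy" (degrees; the focal length in pixels is half the picture's height over the tangent of half this angle, whatever the lens; pixels are square), "cx", "cy" (the principal point, pixels), "R" (3x3) and "t" (3): a world point X has camera coordinates R X + t. Camera axes: x right, y down, z forward; pixel columns grow to the right and rows downward; lengths in m; the calibration is good to about 2 mm. A picture is of the moment at which its call begins. camera_params takes no time and is no camera call.
- job.job_done(): hands the job in; it is judged then, once.
The state is a dict: "time_s": time; "joints": joint angles; "joint_velocities": joint speeds; "joint_efforts": joint torques, N m; "ee_pos": TCP position; "eef_rot": TCP orientation; "contact_force": force on the tool from outside, world axes, zero at the start; "wrist_torque": the same for the moment, N m; "gripper_width": opening from 0.0 (shut) to 1.0 (fully open); "gripper_force": force on a finger pad.
Only numpy, scipy, OpenCV 4.12 (cv2) and the standard library are available. Lean on these libraries where they do the work, as an engineer would, in place of code of your own. Each camera call takes 0.05 s, during which the arm holds its last target. There are 200 camera calls.

## Working session

There is one attempt and no reset: what is moved stays moved. The work goes in short steps, Python scripts to look and compute and a tool call to move; the robot and the scene stay as the last step left them, time stands still between calls to the robot, and variables do not carry over. Pictures are saved under pics/ and viewed, at most 10 in all, crops included, and the job is handed in when it is done.

Besides the shell and the picture viewer there is one more tool, called after "Emit:" by a JSON object that holds its "method" and its "body". move_arm: Moves the arm, as the interface text tells. Its arguments: {"type":"object","properties":{"targets":{"type":"array"},"grip":{"type":"number"},"newtons":{"type":"number"}},"required":["targets"]}

```bash
ls; mkdir -p pics
python3 - <<'E'
from bench import readout,cams
import cv2,numpy as np
s=readout.get_state();print(s)
for n in("top","side"):
    im,d=cams.capture(n);np.savez(f"/tmp/{n}0.npz",im=im,d=d)
    cv2.imwrite(f"pics/{n}0.png",im[:,:,::-1]);p=cams.camera_params(n);print(n,p,(d>0).mean())
E
```

```text
pics
{'time_s': 0.0, 'joints': array([ 1.17351759e+00,  4.94175681e-01,  1.34613306e+00, -2.25982426e-05,
        1.30245874e+00, -9.55054017e-02]), 'joint_velocities': array([-8.96475710e-04,  2.18950550e-03,  8.20034624e-04,  5.33398090e-05,
        1.35244165e-04,  4.14142257e-05]), 'joint_efforts': array([-3.70415264e-04, -8.78805614e+01, -3.81885839e+01,  7.07214698e-02,
        5.26649470e-02, -1.35895684e-04]), 'ee_pos': array([0.18562317, 0.59641359, 0.21334226]), 'eef_rot': array([ 1.50311791e-01,  9.88638468e-01, -5.72328480e-04, -1.32709690e-04]), 'contact_force': array([ 0.44387613, -0.00969669,  0.26072339]), 'wrist_torque': array([ 0.01315089,  0.05167753, -0.00377239]), 'gripper_force': 0.0, 'gripper_width': 0.998124338079618}
top {'fovy': 52.59734741882346, 'cx': 280.4851979789841, 'cy': 211.29293768655037, 'R': array([[-0.01753997, -0.99982983,  0.00571428],
       [-0.98437145,  0.0162666 , -0.17535179],
       [ 0.175229  , -0.00870064, -0.98448926]]), 't': array([-0.04941166,  0.50377203,  1.18706135])} 0.9959523809523809
side {'fovy': 54.74697577841848, 'cx': 276.60207843155763, 'cy': 217.36282522416676, 'R': array([[ 0.7664453 , -0.64218094,  0.01285455],
       [-0.39866726, -0.49131178, -0.77438824],
       [ 0.50361296,  0.58840154, -0.63258012]]), 't': array([-0.44242809,  0.22362393,  0.89647274])} 0.9961054421768708
```

View pics/top0.png

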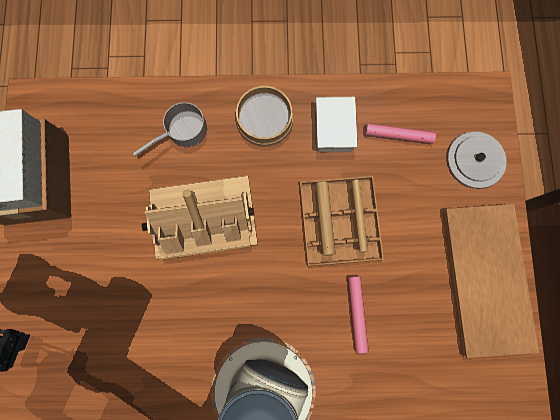

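View pics/side0.png

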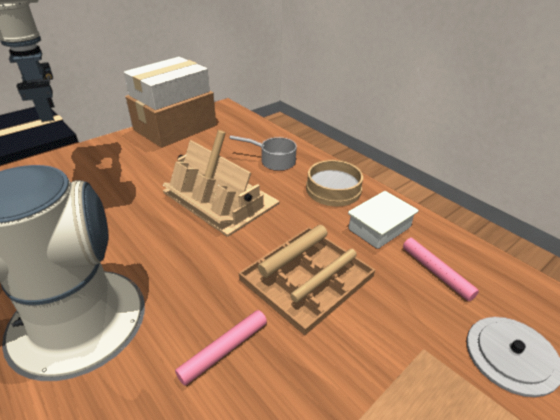

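The top view shows the thick pin at (325,217) and the slim pin at (360,215) in the tray. The pink look-alikes at (400,133) and (358,315) lie outside it. In the rack, the pockets sit at about (170,238), (200,225, with the sample) and (230,230). The board leans away from the robot, so rack +x is roughly world +x and the wide pocket is on the left.

```bash
cat > h.py <<'E'
import numpy as np,cv2
from bench import readout,cams
def cloud(n,im=None,d=None):
    """capture -> picture, world point per pixel"""
    if im is None: im,d=cams.capture(n)
    p=cams.camera_params(n);h,w=d.shape;f=h/2/np.tan(np.radians(p["fovy"])/2)
    v,u=np.mgrid[:h,:w];c=np.dstack([(u-p["cx"])/f*d,(v-p["cy"])/f*d,d])
    W=(c-p["t"])@np.array(p["R"]);W[d==0]=np.nan
    return im,W
def load(n):
    z=np.load(f"/tmp/{n}0.npz");return cloud(n,z["im"],z["d"])
def axis(P):
    c=np.median(P,0);u,s,vt=np.linalg.svd(P-P.mean(0),full_matrices=False);return P.mean(0),vt,s/np.sqrt(len(P))
E
python3 - <<'E'
from h import *
np.set_printoptions(precision=4,suppress=True)
for n in("top","side"):
    im,W=load(n);z=W[:,:,2]
    print(n,"table z",np.nanmedian(W[((np.abs(z)<.02))][:,2]))
    # tray region -> pins
    if n=="top": roi=(slice(170,270),slice(295,385)); rr=(slice(170,265),slice(140,262))
    else: roi=(slice(220,325),slice(235,380)); rr=(slice(130,232),slice(160,282))
    m=np.zeros(z.shape,bool);m[roi]=True
    for lo in(.056,):
        k=(m&(z>lo)).astype(np.uint8);nc,lab,st,ce=cv2.connectedComponentsWithStats(k)
        for i in range(1,nc):
            if st[i,4]<60: continue
            P=W[lab==i];c,vt,s=axis(P);t=(P-c)@vt[0]
            print("pin",ce[i],st[i,4],c,"dir",vt[0],"len",np.ptp(t),"mid",c+vt[0]*(t.max()+t.min())/2,"width",np.ptp((P-c)@vt[1]),"zmax",np.percentile(P[:,2],98))
    # tray outline
    m2=np.zeros(z.shape,bool);m2[roi]=True;m2&=(z>.015)
    q=W[m2][:,:2].astype(np.float32)
    print("tray rect",cv2.minAreaRect(q))
    m3=np.zeros(z.shape,bool);m3[rr]=True
    b=m3&(z>.007)&(z<.3);print("rack rect",cv2.minAreaRect(W[b][:,:2].astype(np.float32)),"zmax",W[b][:,2].max())
    base=m3&(np.abs(z-.012)<.004);print("base rect",cv2.minAreaRect(W[base][:,:2].astype(np.float32)))
E
python3 - <<'E'
import cv2
a=cv2.imread("pics/top0.png")[165:270,135:390];b=cv2.imread("pics/side0.png")[125:330,155:385]
a=cv2.resize(a,None,fx=3,fy=3,interpolation=cv2.INTER_CUBIC);cv2.imwrite("pics/top0c.png",a)
E
```

```text
top table z 0.0006870793866300824
pin [359.3424 215.6596] 517 [ 0.484  -0.2828  0.0616] dir [-0.9977 -0.0672  0.001 ] len 0.20816928315360056 mid [ 0.4857 -0.2827  0.0616] width 0.022337203527064108 zmax 0.06692851850911254
pin [324.9858 218.4973] 917 [ 0.4755 -0.1829  0.0738] dir [-0.9977 -0.0677 -0.0002] len 0.2094563301418711 mid [ 0.4779 -0.1827  0.0738] width 0.035694890931584705 zmax 0.08126798130712427
tray rect ((0.47892430424690247, -0.23453442752361298), (0.2514486312866211, 0.2214522659778595), 3.9391000270843506)
rack rect ((0.49656662344932556, 0.18077002465724945), (0.3473789095878601, 0.26489371061325073), 87.04686737060547) zmax 0.22491736126408776
base rect ((0.5134810209274292, 0.18042537569999695), (0.2424490600824356, 0.30871832370758057), 7.107409477233887)
side table z -0.0007111507222290484
pin [372.0353 224.5706] 170 [ 0.6958 -0.2464  0.0626] dir [ 0.0032  1.     -0.0007] len 0.07155049002186079 mid [ 0.6958 -0.2427  0.0626] width 0.04135465671711885 zmax 0.06600108491750074
pin [292.0674 249.9962] 1053 [ 0.466  -0.1915  0.0705] dir [-0.9981 -0.061  -0.0064] len 0.2120134194782285 mid [ 0.4762 -0.1909  0.0705] width 0.03553481280386344 zmax 0.07736825405213515
pin [322.726  273.5668] 584 [ 0.4763 -0.2861  0.0601] dir [-0.9977 -0.0672  0.    ] len 0.21054636953461 mid [ 0.4836 -0.2856  0.0601] width 0.02211698110870832 zmax 0.06338916061105541
tray rect ((0.5052029490470886, -0.22086089849472046), (0.3632492423057556, 0.38363462686538696), 53.84663772583008)
rack rect ((0.5900743007659912, 0.3076501190662384), (0.4471954107284546, 0.5534562468528748), 7.415531635284424) zmax 0.22211467439425292
base rect ((0.5917985439300537, 0.30872616171836853), (0.43730515241622925, 0.5455306768417358), 7.292868137359619)
```

View pics/top0c.png

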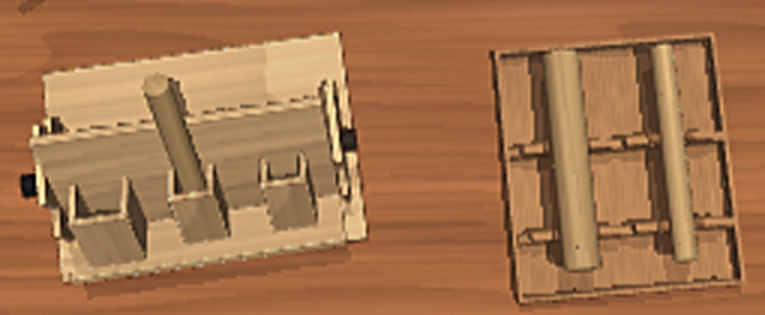

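Run:
```python
from h import *
np.set_printoptions(precision=4,suppress=True)
rng=np.random.default_rng(0)
im,W=load("top");z=W[:,:,2]
m=np.zeros(z.shape,bool);m[170:265,142:262]=True
# base outline: only table-adjacent, exclude table colour
hsv=cv2.cvtColor(im,cv2.COLOR_RGB2HSV)
for n in("top","side"):
    im,W=load(n);z=W[:,:,2];X=W.reshape(-1,3)
    ok=(X[:,0]>.36)&(X[:,0]<.62)&(X[:,1]>.02)&(X[:,1]<.34)
    S=X[ok&(X[:,2]>.045)&(X[:,2]<.2)]
    best=None
    for _ in range(3000):
        a=S[rng.choice(len(S),3,False)];nn=np.cross(a[1]-a[0],a[2]-a[0]);l=np.linalg.norm(nn)
        if l<1e-5: continue
        nn/=l
        if nn[2]<.3 or nn[2]>.7 : continue
        i=np.abs((S-a[0])@nn)<.003
        if best is None or i.sum()>best.sum(): best=i
    P=S[best];c,vt,s=axis(P);nn=vt[2]*np.sign(vt[2,2]);
    i=np.abs((S-c)@nn)<.003;P=S[i];c,vt,s=axis(P);nn=vt[2]*np.sign(vt[2,2])
    yaw=np.degrees(np.arctan2(-nn[1],-nn[0]));lean=np.degrees(np.arcsin(nn[2]))
    ey=np.array([-np.sin(np.radians(yaw)),np.cos(np.radians(yaw)),0]);up=np.cross(nn,ey)*1; up*=np.sign(up[2])
    t=(P-c)@ey;h=(P-c)@up
    print(n,"board",len(P),"n",nn,"yaw",yaw,"lean",lean,"c",c,"rms",s[2])
    print(" along y",np.percentile(t,[0,1,99,100])," ycenter",c+ey*(np.percentile(t,1)+np.percentile(t,99))/2," up max",np.percentile(h,[0,95,98,99.5,100]),"top edge z",np.percentile(P[:,2],[98,99.5]))
    # in board frame: d in front of face; list pocket front & mouth
    Q=X[ok&(X[:,2]>.02)];d=(Q-c)@nn;ty=(Q-c)@ey;hh=(Q-c)@up
    np.savez(f"/tmp/board_{n}.npz",c=c,ey=ey,up=up,nn=nn)
    # front walls pockets: d between .025 and .055
    for lo,hi in((-.14,-.04),(-.04,.035),(.035,.14)):
        k=(ty>lo)&(ty<hi)&(d>.02)&(d<.06)&(hh<.06)
        print("  pocket",lo,k.sum(),"ty",np.percentile(ty[k],[1,50,99]),"d",np.percentile(d[k],[50,90,99]),"hh",np.percentile(hh[k],[1,90,97,99]))
    B=X[(X[:,0]>.34)&(X[:,0]<.66)&(X[:,1]>.0)&(X[:,1]<.37)&(np.abs(X[:,2]-.012-(.0007 if n=="top" else -.0007))<.003)]
    e=np.array([ey[1],-ey[0],0]);print("  base x",np.percentile(B@e,[.5,1,99,99.5]),"y",np.percentile(B@ey,[1,99]),"zmed",np.median(B[:,2]),"c in",c@e,c@ey)
```

```text
top board 2094 n [-0.8779 -0.1112  0.4657] yaw 7.220580843746033 lean 27.755923205501315 c [0.4799 0.1712 0.1069] rms 0.0013230255482543595
 along y [-0.1511 -0.1312  0.1334  0.1531]  ycenter [0.4798 0.1723 0.1069]  up max [-0.0698  0.0482  0.0504  0.0518  0.0541] top edge z [0.1513 0.1525]
  pocket -0.14 586 ty [-0.129  -0.0853 -0.0421] d [0.0345 0.0521 0.0552] hh [-0.1002 -0.0215 -0.0155 -0.0138]
  pocket -0.04 657 ty [-0.0386 -0.0012  0.0326] d [0.0336 0.0511 0.0551] hh [-0.0995  0.0153  0.0469  0.0552]
  pocket 0.035 660 ty [0.0372 0.0804 0.1295] d [0.0454 0.0521 0.0549] hh [-0.1004 -0.0184 -0.0145 -0.0131]
  base x [0.414  0.4168 0.6197 0.6201] y [-0.0385  0.2578] zmed 0.012571285771954883 c in 0.49760234789857577 0.10952067178466426
side board 1550 n [-0.874  -0.1123  0.4728] yaw 7.3200740196148475 lean 28.215200423143752 c [0.484  0.1546 0.1115] rms 0.001416773598903881
 along y [-0.1341 -0.1215  0.1482  0.1738]  ycenter [0.4823 0.1679 0.1115]  up max [-0.0746  0.0392  0.0418  0.0426  0.0431] top edge z [0.1479 0.1491]
  pocket -0.14 561 ty [-0.1127 -0.075  -0.043 ] d [0.0334 0.0517 0.0552] hh [-0.1077 -0.0314 -0.0241 -0.0225]
  pocket -0.04 583 ty [-0.0373  0.0109  0.0341] d [0.0324 0.0505 0.0544] hh [-0.1074  0.0226  0.0479  0.0555]
  pocket 0.035 647 ty [0.0357 0.0857 0.1331] d [0.0442 0.0514 0.0545] hh [-0.1066 -0.0294 -0.0237 -0.0228]
  base x [0.4081 0.4085 0.6171 0.6177] y [-0.0405  0.2522] zmed 0.010687836341503196 c in 0.49975440738569143 0.09169806229584837
```

Both pins are confirmed in the crop as the plain beech ones inside the tray. The rack has yaw 7.25°, lean about 28°, wide foot about (.427,.249,.027) and slim foot about (.4485,.080,.027). The mouth height checks out against the 75 mm given. The tool only points down, so I'll grip near the far end and let the pin pivot between the pads.

```bash
cat > plan.py <<'E'
"""python3 plan.py x y z yawdeg : units from the present TCP pose to the target (tool y at yawdeg)"""
import sys,numpy as np
from scipy.spatial.transform import Rotation as Ro
from bench import readout
s=readout.get_state();R=Ro.from_quat(s["eef_rot"]).as_matrix()
print("t %.2f"%s["time_s"],"pos",s["ee_pos"].round(4),"yaw %.2f"%np.degrees(np.arctan2(R[1,1],R[0,1])),"z",R[:,2].round(3),"F",s["contact_force"].round(2),"w %.1f mm"%(91*s["gripper_width"]),"gf %.1f"%s["gripper_force"])
for i in range(1,len(sys.argv)-3,4):
    T=np.array(sys.argv[i:i+4],float);d=R.T@(T[:3]-s["ee_pos"])/.025
    print("shift",d.round(2),"turn %.2f"%(-((T[3]-np.degrees(np.arctan2(R[1,1],R[0,1]))+90)%180-90)/6))
E
python3 plan.py .547 -.179 .36 93.87  .547 -.179 .041 93.87
```

```text
t 0.10 pos [0.1856 0.5965 0.2134] yaw 72.71 z [-0.    -0.001 -1.   ] F [ 0.18 -0.19  0.75] w 91.2 mm gf 0.0
shift [-23.02 -25.33  -5.84] turn -3.53
shift [-23.02 -25.31   6.92] turn -3.53
```

Emit:
{"method": "move_arm", "body": {"targets": [[[0,0,-1.5],0],[[0,0,-3],0],[[0,0,-4.5],0],[[-0.7,-0.8,-5.5],-0.5],[[-1.7,-1.9,-5.8],-1],[[-2.8,-3.1,-5.8],-1.5],[[-3.9,-4.3,-5.8],-2],[[-5,-5.5,-5.8],-2.5]], "grip": 0.66}}

```text
time_s: 0.77
ee_pos: [0.2644, 0.4266, 0.3588]
eef_rot: [0.018, 1.0, -0.0, -0.0]
contact_force: [1.3, 0.3, 0.0]
gripper_width: 0.662
gripper_force: 0.0
```

```bash
python3 plan.py .547 -.179 .36 93.87
```

```text
t 0.77 pos [0.2644 0.4266 0.3588] yaw 87.90 z [-0. -0. -1.] F [1.28 0.28 0.03] w 60.2 mm gf 0.0
shift [-12.19 -23.79  -0.05] turn -1.00
```

Emit:
{"method": "move_arm", "body": {"targets": [[[-0.7,-1.4,0],-0.2],[[-1.4,-2.8,0],-0.4],[[-2.1,-4.2,0],-0.6],[[-2.9,-5.6,0],-0.8],[[-3.6,-7.0,0],-1],[[-4.3,-8.4,0],-1],[[-5.0,-9.8,0],-1],[[-5.7,-11.2,0],-1]]}}

```text
time_s: 1.43
ee_pos: [0.3956, 0.1409, 0.3589]
eef_rot: [-0.032, 0.999, -0.0, -0.0]
contact_force: [1.2, 0.7, 0.4]
gripper_width: 0.658
gripper_force: 0.0
```

```bash
python3 plan.py .547 -.179 .15 93.87
```

```text
t 1.43 pos [0.3956 0.1409 0.3589] yaw 93.71 z [-0. -0. -1.] F [1.19 0.72 0.37] w 59.9 mm gf 0.0
shift [ -5.22 -13.16   8.36] turn -0.03
```

Emit:
{"method": "move_arm", "body": {"targets": [[[-0.6,-1.5,0],0],[[-1.2,-3.0,0],0],[[-1.8,-4.5,0],0],[[-2.4,-6.0,0],0],[[-3.0,-7.5,0.2],0],[[-3.6,-9.0,0.6],0],[[-4.2,-10.5,1.2],0],[[-4.7,-11.8,2.0],0]]}}

```text
time_s: 2.1
ee_pos: [0.5328, -0.1465, 0.3091]
eef_rot: [-0.032, 0.999, -0.0, 0.001]
contact_force: [1.6, -0.2, -0.4]
gripper_width: 0.662
gripper_force: 0.0
```

```bash
python3 plan.py .547 -.179 .12 93.87 .547 -.179 .041 93.87
```

```text
t 2.10 pos [ 0.5328 -0.1465  0.3091] yaw 93.67 z [ 0.002 -0.001 -1.   ] F [ 1.61 -0.16 -0.42] w 60.3 mm gf 0.0
shift [-0.47 -1.33  7.57] turn -0.03
shift [-0.46 -1.32 10.73] turn -0.03
```

Emit:
{"method": "move_arm", "body": {"targets": [[[-0.4,-0.7,1.3],0],[[-0.5,-1.2,2.7],0],[[-0.5,-1.3,4.1],0],[[-0.5,-1.3,5.4],0],[[-0.5,-1.3,6.5],0],[[-0.5,-1.3,7.2],0],[[-0.5,-1.3,7.6],0],[[-0.5,-1.3,7.6],0]]}}

```text
time_s: 2.77
ee_pos: [0.5452, -0.1751, 0.117]
eef_rot: [-0.032, 0.999, 0.001, -0.002]
contact_force: [-1.1, -0.6, -0.3]
gripper_width: 0.66
gripper_force: 0.0
```

```bash
python3 plan.py .547 -.179 .041 93.87
python3 - <<'E'
from h import *
a,_=cloud("top");b,_=cloud("side")
a=cv2.resize(a[150:280,290:400],None,fx=3.2,fy=3.2);b=cv2.resize(b[200:330,230:390],None,fx=2.8,fy=3.2)
cv2.imwrite("pics/g1.png",np.hstack([a,b])[:,:,::-1]);print(np.hstack([a,b]).shape)
E
```

```text
t 2.77 pos [ 0.5452 -0.1751  0.117 ] yaw 93.71 z [-0.003  0.001 -1.   ] F [-1.07 -0.62 -0.25] w 60.1 mm gf 0.0
shift [-0.07 -0.17  3.04] turn -0.03
(416, 800, 3)
```

View pics/g1.png

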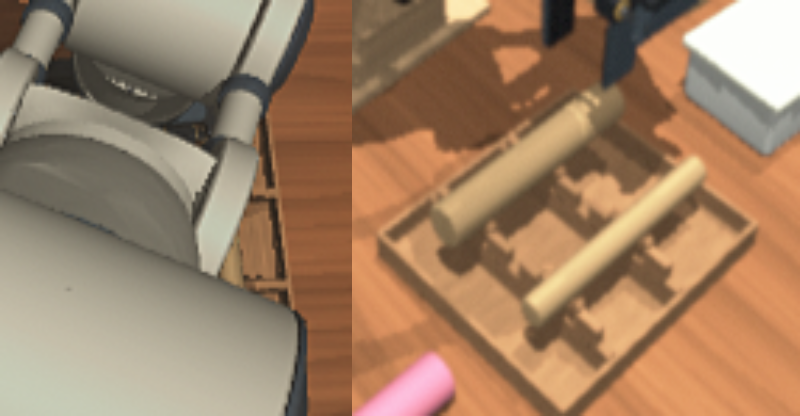

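The side view shows the fingers above and either side of the thick pin's far end, at about (580,60). Descend and grip.

Emit:
{"method": "move_arm", "body": {"targets": [[[-0.1,-0.1,0.6],0],[[-0.1,-0.1,1.2],0],[[-0.1,-0.1,1.8],0],[[-0.1,-0.1,2.4],0],[[-0.1,-0.1,2.8],0],[[-0.1,-0.1,3.0],0],[[-0.1,-0.1,3.0],0],[[-0.1,-0.1,3.0],0]]}}

```text
time_s: 3.53
ee_pos: [0.5495, -0.1781, 0.0447]
eef_rot: [-0.032, 0.999, -0.0, 0.0]
contact_force: [0.7, -0.7, 0.7]
gripper_width: 0.659
gripper_force: 0.0
```

Emit:
{"method": "move_arm", "body": {"targets": [[[0,0,0],0],[[0,0,0],0],[[0,0,0],0],[[0,0,0],0],[[0,0,0],0],[[0,0,0],0],[[0,0,0],0],[[0,0,0],0]], "grip": 0.25, "newtons": 12}}

```text
time_s: 4.2
ee_pos: [0.5492, -0.1781, 0.0441]
eef_rot: [-0.032, 0.999, -0.0, 0.0]
contact_force: [-0.7, -2.9, 2.0]
gripper_width: 0.395
gripper_force: 12.0
```

```bash
python3 plan.py
```

```text
t 4.20 pos [ 0.5492 -0.1781  0.0441] yaw 93.71 z [ 0. -0. -1.] F [-0.69 -2.94  2.02] w 36.0 mm gf 12.0
```

Emit:
{"method": "move_arm", "body": {"targets": [[[0,0,-0.5],0],[[0,0,-1.3],0],[[0,0,-2.4],0],[[0,0,-3.6],0],[[0,0,-4.8],0],[[0,0,-6.0],0],[[0,0,-7.2],0],[[0,0,-8.0],0]]}}

```text
time_s: 4.87
ee_pos: [0.5492, -0.1777, 0.2466]
eef_rot: [-0.032, 0.999, -0.0, 0.001]
contact_force: [0.5, 0.6, -1.4]
gripper_width: 0.396
gripper_force: 12.0
```

```bash
cat > pin.py <<'E'
"""python3 pin.py radius : held pin's axis seen from the side camera (beech colour around the grasp)"""
import sys
from h import *
r=float(sys.argv[1]);np.set_printoptions(precision=4,suppress=True)
s=readout.get_state();im,W=cloud("side");g=s["ee_pos"]+[0,0,.019]
hsv=cv2.cvtColor(im,cv2.COLOR_RGB2HSV)
D=np.linalg.norm(W-g,axis=2)
m=(D<.215)&(hsv[:,:,1]>50)&(hsv[:,:,2]>80)&(np.abs(hsv[:,:,0].astype(int)-19)<6)&(W[:,:,2]>.06)
yax=np.array([-.12,.99,0]);m&=np.abs((W-g)@yax)<r+.008
n,l,st,_=cv2.connectedComponentsWithStats(m.astype(np.uint8))
k=1+np.argmax(st[1:,4]);P=W[l==k];c,vt,sd=axis(P);d=vt[0]*np.sign(vt[0,2]);t=(P-g)@d
print("n",len(P),"dir",d,"lean %.1f"%np.degrees(np.arccos(d[2])),"from grasp",np.percentile(t,[1,99]),"low end",P[t<np.percentile(t,4)].mean(0),"g",g)
E
python3 plan.py; python3 pin.py .018
python3 - <<'E'
from h import *
b,_=cloud("side");cv2.imwrite("pics/l1.png",cv2.resize(b[60:340,200:480],None,fx=2,fy=2)[:,:,::-1])
E
```

```text
t 4.87 pos [ 0.5492 -0.1777  0.2466] yaw 93.71 z [ 0.002 -0.    -1.   ] F [ 0.54  0.57 -1.41] w 36.0 mm gf 12.0
n 1283 dir [0.9366 0.072  0.3431] lean 69.9 from grasp [-0.1785  0.0077] low end [ 0.3822 -0.191   0.2045] g [ 0.5492 -0.1777  0.2656]
```

View pics/l1.png

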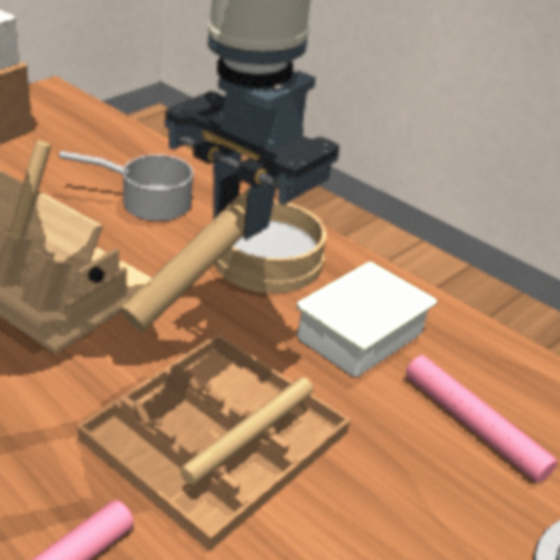

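The pin pivots between the pads and now sits at about 70° lean; its upper end is at the fingers (235,205) and its lower end at (140,310). Carry it high to above the rack, then ease the grip so that it swings down.

```bash
python3 plan.py .515 .262 .40 97.25
```

```text
t 4.97 pos [ 0.5503 -0.1782  0.2471] yaw 93.71 z [ 0.005 -0.002 -1.   ] F [ 0.41  0.56 -2.38] w 35.2 mm gf 12.0
shift [ 0.24 17.65 -6.15] turn -0.59
```

Emit:
{"method": "move_arm", "body": {"targets": [[[0,0,-0.8],0],[[0,0.3,-2.0],-0.1],[[0,0.9,-3.2],-0.2],[[0,1.8,-4.4],-0.3],[[0.1,3,-5.4],-0.4],[[0.1,4.3,-6.1],-0.5],[[0.1,5.6,-6.2],-0.6],[[0.1,6.9,-6.2],-0.6]]}}

```text
time_s: 5.63
ee_pos: [0.5352, -0.0044, 0.399]
eef_rot: [-0.064, 0.998, 0.0, 0.0]
contact_force: [0.6, 0.2, -2.0]
gripper_width: 0.395
gripper_force: 12.0
```

Emit:
{"method": "move_arm", "body": {"targets": [[[0,1.3,0],0],[[0,2.6,0],0],[[0,4,0],0],[[0,5.4,0],0],[[0,6.8,0],0],[[0,8.2,0],0],[[0,9.6,0],0],[[0,10.7,0],0]]}}

```text
time_s: 6.3
ee_pos: [0.5002, 0.2618, 0.3972]
eef_rot: [-0.064, 0.998, -0.0, -0.001]
contact_force: [-0.0, -1.5, -1.0]
gripper_width: 0.393
gripper_force: 12.0
```

```bash
python3 plan.py .515 .262 .40 97.25; python3 pin.py .018
```

```text
t 6.30 pos [0.5002 0.2618 0.3972] yaw 97.36 z [-0.003 -0.    -1.   ] F [-0.03 -1.48 -1.01] w 35.8 mm gf 12.0
shift [-0.59 -0.07 -0.11] turn 0.02
n 946 dir [0.8683 0.119  0.4815] lean 61.2 from grasp [-0.1792 -0.0053] low end [0.3459 0.2372 0.3295] g [0.5002 0.2618 0.4162]
```

Emit:
{"method": "move_arm", "body": {"targets": [[[0,0,0],0],[[0,0,0],0],[[0,0,0],0],[[0,0,0],0],[[0,0,0],0],[[0,0,0],0],[[0,0,0],0],[[0,0,0],0]], "newtons": 7}}

```text
time_s: 7.02
ee_pos: [0.5014, 0.2591, 0.399]
eef_rot: [-0.063, 0.998, 0.0, 0.0]
contact_force: [0.7, -0.1, -2.2]
gripper_width: 0.392
gripper_force: 7.0
```

```bash
python3 plan.py; python3 pin.py .018
```

```text
t 7.02 pos [0.5014 0.2591 0.399 ] yaw 97.28 z [ 0.  0. -1.] F [ 0.65 -0.07 -2.19] w 35.7 mm gf 7.0
n 937 dir [0.5393 0.0884 0.8374] lean 33.1 from grasp [-0.1804  0.0019] low end [0.4009 0.2354 0.272 ] g [0.5014 0.2591 0.418 ]
```

```bash
python3 plan.py .536 .263 .275 97.25
```

```text
t 7.07 pos [0.5014 0.2592 0.399 ] yaw 97.29 z [ 0.  0. -1.] F [-0.56 -0.06 -2.39] w 35.5 mm gf 7.0
shift [-1.39 -0.03  4.96] turn 0.01
```

Emit:
{"method": "move_arm", "body": {"targets": [[[-0.3,0,0.3],0],[[-0.6,0,0.9],0],[[-0.9,0,1.7],0],[[-1.2,0,2.5],0],[[-1.4,0,3.4],0],[[-1.4,0,4.2],0],[[-1.4,0,4.8],0],[[-1.4,0,5.0],0]], "newtons": 8}}

```text
time_s: 7.73
ee_pos: [0.5354, 0.2634, 0.2708]
eef_rot: [-0.064, 0.998, -0.001, -0.002]
contact_force: [0.5, -0.6, -2.0]
gripper_width: 0.392
gripper_force: 8.0
```

```bash
cat > cyl.py <<'E'
"""python3 cyl.py radius camera : fit held pin's axis (known radius), report it in the rack frame against the grasp point"""
import sys
from h import *
from scipy.optimize import least_squares
r=float(sys.argv[1]);np.set_printoptions(precision=4,suppress=True)
a=np.radians(7.25);E=np.array([[np.cos(a),np.sin(a),0],[-np.sin(a),np.cos(a),0],[0,0,1]])
for cam in sys.argv[2:]:
    s=readout.get_state();im,W=cloud(cam);W=W@E.T;g=E@(s["ee_pos"]+[0,0,.019])
    hsv=cv2.cvtColor(im,cv2.COLOR_RGB2HSV)
    V=W-g;m=(np.abs(V[:,:,1])<r+.01)&(hsv[:,:,1]>40)&(hsv[:,:,2]>70)&(np.abs(hsv[:,:,0].astype(int)-19)<6)
    t=-(V@np.array([.47,0,.88]));m&=(t>.012)&(t<.15)&(np.linalg.norm(V,axis=2)<.2)
    n,l,st,_=cv2.connectedComponentsWithStats(m.astype(np.uint8));P=V[l==1+np.argmax(st[1:,4])]
    f=lambda q:np.linalg.norm(np.cross(P-[q[0],q[1],0],d(q)),axis=1)-r
    d=lambda q:np.array([q[2],q[3],1])/np.sqrt(1+q[2]**2+q[3]**2)
    o=least_squares(f,[0,0,.5,0],loss="soft_l1",f_scale=.001);q=o.x
    print(cam,len(P),"lean e %.1f"%np.degrees(np.arctan(q[2])),"y %.1f"%np.degrees(np.arctan(q[3])),"axis off at grasp e,y mm",(q[:2]*1e3).round(1),"rms %.1f"%(1e3*np.sqrt(np.mean(o.fun**2))),"g rack",g)
E
python3 plan.py; python3 cyl.py .018 side top;python3 - <<'E'
from h import *
b,_=cloud("side");cv2.imwrite("pics/s1.png",cv2.resize(b[70:250,110:330],None,fx=3,fy=3)[:,:,::-1])
E
```

```text
t 7.73 pos [0.5354 0.2634 0.2708] yaw 97.30 z [-0.004 -0.001 -1.   ] F [ 0.54 -0.64 -2.05] w 35.7 mm gf 8.0
side 631 lean e 33.9 y 0.2 axis off at grasp e,y mm [7.5 0.3] rms 3.7 g rack [0.5643 0.1938 0.2898]
top 63 lean e 34.9 y -4.4 axis off at grasp e,y mm [ 8.2 -3.3] rms 1.3 g rack [0.5644 0.1938 0.2903]
```

View pics/s1.png

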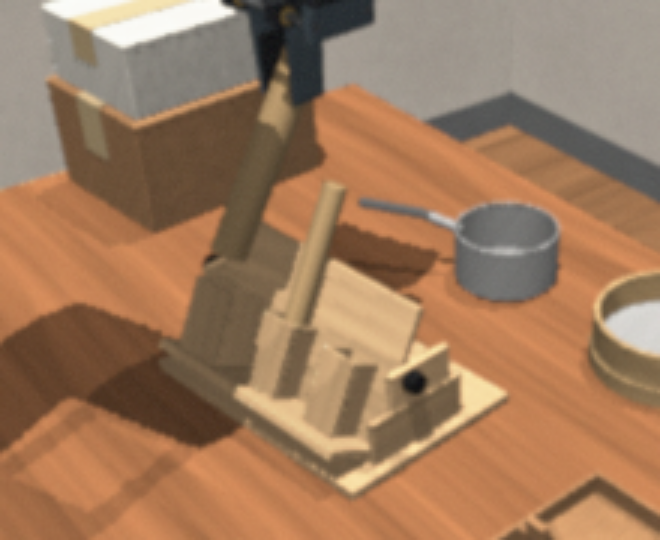

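The pin leans about 33°, in front of the board, with its lower end at (235,250) just above the wide pocket's mouth. Next I refine the lateral fit with pocket edges and pin seen by the same camera.

Run:
```python
from h import *
np.set_printoptions(precision=1,suppress=True)
a=np.radians(7.25);E=np.array([[np.cos(a),np.sin(a),0],[-np.sin(a),np.cos(a),0],[0,0,1]])
g=E@(readout.get_state()["ee_pos"]+[0,0,.019])
l=np.radians(28);u=np.array([np.sin(l),0,np.cos(l)]);n=np.array([-np.cos(l),0,np.sin(l)])
for cam in("side","top"):
  for src in("now","start"):
    im,W=cloud(cam) if src=="now" else load(cam)
    W=(W@E.T).reshape(-1,3);V=W-[.455,0,.0272];h=V@u;d=V@n;y=W[:,1]
    print(cam,src)
    for c,ho in((.193,.027),(.108,.021),(.023,.021)):
        k=(np.abs(y-c)<.04)&(h>.02)&(h<.07)&(d>.028)&(d<.056)
        print(" front wall",c,k.sum(),"y mm",np.percentile(y[k],[2,50,98])*1e3,"mid",np.percentile(y[k],[2,98]).mean()*1e3,"d",np.percentile(d[k],[50,85])*1e3)
    for nm,c,rng_ in(("sample",.108,(.095,.19)),("held",.193,(.125,.23))):
        if nm=="held" and src!="now":continue
        for lo in np.arange(rng_[0],rng_[1]-.02,.025):
            k=(np.abs(y-c)<.03)&(h>lo)&(h<lo+.025)&(d>-.005)&(d<.075)
            if k.sum()>15: print("  ",nm,"h %.0f"%(lo*1e3+12),k.sum(),"y",np.percentile(y[k],[3,97])*1e3,"mid",np.percentile(y[k],[3,97]).mean()*1e3,"d",np.percentile(d[k],[3,97])*1e3)
    k=(h>.085)&(h<.135)&(np.abs(d)<.006)&(np.abs(y-.108)<.14);print("  board y",np.percentile(y[k],[.5,99.5])*1e3,"d",np.percentile(d[k],[5,50,95])*1e3)
```

```text
side now
 front wall 0.193 278 y mm [166.9 185.8 221. ] mid 193.96300136857124 d [44.8 46.8]
 front wall 0.108 195 y mm [ 88.2 107.3 130.1] mid 109.1464164530855 d [33.4 35. ]
 front wall 0.023 219 y mm [ 3.7 23.3 44.9] mid 24.302874703947086 d [33.6 35.1]
   sample h 107 137 y [ 81.9 114.3] mid 98.07142556863339 d [-2.7 24.9]
   sample h 132 121 y [ 81.3 116.4] mid 98.8305480750907 d [-1.7 25.5]
   sample h 157 71 y [ 97.8 114.5] mid 106.12352961860385 d [ 8.7 25.7]
   sample h 182 76 y [ 97.4 115.8] mid 106.61739194676183 d [ 7.7 26.1]
   held h 137 162 y [167.4 203.5] mid 185.47050932060733 d [-2.1 55.9]
   held h 162 114 y [175.  202.3] mid 188.6851862783081 d [25.  53.1]
   held h 187 114 y [174.9 201.1] mid 187.99528196283484 d [23.  50.9]
   held h 212 118 y [174.8 201.5] mid 188.17621850408517 d [20.7 48.3]
  board y [-20. 227.] d [-2.9 -0.1  2.6]
side start
 front wall 0.193 275 y mm [167.  184.6 220.2] mid 193.590869125414 d [44.9 46.8]
 front wall 0.108 200 y mm [ 89.2 107.2 130.3] mid 109.7093787129209 d [33.4 35.2]
 front wall 0.023 220 y mm [ 3.4 22.9 46.4] mid 24.92776
[... 1110 characters left out ...]

   held h 212 52 y [175.4 186.1] mid 180.7309019857712 d [27.2 47. ]
  board y [-24.8 186.4] d [-2.3  0.1  2.4]
top start
 front wall 0.193 232 y mm [168.  192.  220.1] mid 194.0698994133393 d [45.2 46.8]
 front wall 0.108 164 y mm [ 89.4 110.1 129.8] mid 109.64492563034658 d [33.4 34.8]
 front wall 0.023 159 y mm [ 4.4 24.7 45.4] mid 24.892842558080787 d [33.3 34.7]
   sample h 107 127 y [ 80.1 136.2] mid 108.1624167968546 d [-1.7 24.5]
   sample h 132 140 y [ 79.5 136.2] mid 107.8458394303684 d [-3.7 24.5]
   sample h 157 57 y [ 98.8 119. ] mid 108.89333614535776 d [15.  25.3]
   sample h 182 62 y [ 98.5 119.4] mid 108.9378797784272 d [13.8 26.4]
  board y [-22.3 238.9] d [-2.3 -0.1  2.2]
```

The wall centres agree in both cameras: wide at rack y = 194, slim at 24.5, and the held pin is centred to about 1 mm. Easing the grip here lets the lower end settle onto the guide face.

Emit:
{"method": "move_arm", "body": {"targets": [[[0,0,0],0],[[0,0,0],0],[[0,0,0],0],[[0,0,0],0],[[0,0,0],0],[[0,0,0],0],[[0,0,0],0],[[0,0,0],0]], "newtons": 4.5}}

```text
time_s: 8.65
ee_pos: [0.5361, 0.2639, 0.2739]
eef_rot: [-0.064, 0.998, 0.0, 0.0]
contact_force: [0.2, 0.3, -1.4]
gripper_width: 0.391
gripper_force: 4.5
```

```bash
cat > held.py <<'E'
"""python3 held.py ycentre hlo hhi radius : held pin's front surface in the board frame, side camera"""
import sys
from h import *
c,lo,hi,r=map(float,sys.argv[1:])
a=np.radians(7.25);E=np.array([[np.cos(a),np.sin(a),0],[-np.sin(a),np.cos(a),0],[0,0,1]])
l=np.radians(28);u=np.array([np.sin(l),0,np.cos(l)]);n=np.array([-np.cos(l),0,np.sin(l)])
s=readout.get_state();g=E@(s["ee_pos"]+[0,0,.019])-[.455,0,.0272]
print("t %.2f g: h %.1f d %.1f y %.1f"%(s["time_s"],g@u*1e3,g@n*1e3,g[1]*1e3),"F",s["contact_force"].round(1),"w %.1f"%(91*s["gripper_width"]))
im,W=cloud("side");W=(W@E.T).reshape(-1,3);V=W-[.455,0,.0272];h=V@u;d=V@n;y=W[:,1]
H=[];D=[]
for x in np.arange(lo,hi,.015):
    k=(np.abs(y-c)<r+.008)&(h>x)&(h<x+.015)&(d>.01)&(d<.09)
    if k.sum()>12:
        p=np.percentile(d[k],96);H.append(x+.0075);D.append(p-r+.0005)
        print("h %.0f axis d %.1f  y edges"%(H[-1]*1e3,D[-1]*1e3),(np.percentile(y[k],[3,97])*1e3).round(1),k.sum())
p=np.polyfit(H,D,1);print("extra lean %.1f deg"%-np.degrees(np.arctan(p[0])),"d at grip %.1f"%(1e3*np.polyval(p,g@u)),"d at h-177 %.1f"%(1e3*np.polyval(p,g@u-.177)))
E
python3 held.py .194 .12 .25 .018
```

```text
t 8.65 g: h 286.3 d 27.5 y 194.1 F [ 0.2  0.3 -1.4] w 35.6
h 128 axis d 19.5  y edges [175.4 203.6] 60
h 143 axis d 21.7  y edges [176.1 199.6] 62
h 158 axis d 20.0  y edges [175.5 199.9] 63
h 173 axis d 20.7  y edges [174.7 202.8] 65
h 188 axis d 20.7  y edges [175.2 200.2] 63
h 203 axis d 21.1  y edges [175.7 201.4] 67
h 218 axis d 20.9  y edges [174.7 203.5] 65
h 233 axis d 21.6  y edges [174.8 200.3] 68
h 248 axis d 21.1  y edges [175. 201.] 71
extra lean -0.5 deg d at grip 21.7 d at h-177 20.1
```

Pin now lies along the board, axis 20–21 mm off the face. Slide it down along the lean.

Emit:
{"method": "move_arm", "body": {"targets": [[[0.06,0,0.2],0],[[0.16,0,0.4],0],[[0.26,0,0.6],0],[[0.36,0,0.8],0],[[0.46,0,1.0],0],[[0.56,0,1.2],0],[[0.67,0,1.4],0],[[0.78,0,1.6],0]], "newtons": 5}}

```text
time_s: 9.37
ee_pos: [0.5164, 0.2613, 0.2334]
eef_rot: [-0.064, 0.998, -0.0, -0.0]
contact_force: [-0.9, -0.5, -1.8]
gripper_width: 0.391
gripper_force: 5.0
```

```bash
python3 held.py .194 .1 .21 .018
```

```text
t 9.37 g: h 241.2 d 26.0 y 194.1 F [-0.9 -0.5 -1.8] w 35.6
h 108 axis d 19.7  y edges [174.2 200.1] 62
h 122 axis d 19.1  y edges [174.7 200.9] 61
h 138 axis d 19.8  y edges [175.4 199.1] 62
h 153 axis d 19.8  y edges [175.3 201.4] 63
h 168 axis d 19.5  y edges [175.3 202.3] 62
h 182 axis d 20.2  y edges [174.5 201.2] 64
h 198 axis d 21.0  y edges [174.5 202.2] 68
h 213 axis d 20.5  y edges [174.5 215.2] 65
extra lean -0.7 deg d at grip 21.0 d at h-177 18.7
```

Emit:
{"method": "move_arm", "body": {"targets": [[[0.1,0,0.2],0],[[0.22,0,0.42],0],[[0.34,0,0.64],0],[[0.46,0,0.86],0],[[0.58,0,1.08],0],[[0.7,0,1.3],0],[[0.82,0,1.52],0],[[0.92,0,1.74],0]]}}

```text
time_s: 10.08
ee_pos: [0.4935, 0.2584, 0.1899]
eef_rot: [-0.064, 0.998, -0.0, -0.0]
contact_force: [0.3, -0.5, -2.4]
gripper_width: 0.393
gripper_force: 5.0
```

Emit:
{"method": "move_arm", "body": {"targets": [[[0.03,0,0.05],0],[[0.06,0,0.1],0],[[0.09,0,0.16],0],[[0.12,0,0.22],0],[[0.15,0,0.28],0],[[0.18,0,0.34],0],[[0.21,0,0.4],0],[[0.21,0,0.4],0]]}}

```text
time_s: 10.75
ee_pos: [0.4887, 0.2578, 0.1803]
eef_rot: [-0.064, 0.998, 0.0, 0.0]
contact_force: [-0.0, 0.2, -2.1]
gripper_width: 0.391
gripper_force: 5.0
```

```bash
python3 held.py .194 .085 .165 .018
```

```text
t 10.75 g: h 181.2 d 25.8 y 194.1 F [-0.   0.2 -2.1] w 35.6
h 92 axis d 19.3  y edges [175.4 201.4] 60
h 108 axis d 19.9  y edges [176.1 201.8] 61
h 122 axis d 18.6  y edges [175.  200.2] 62
h 138 axis d 20.0  y edges [174.7 199.8] 59
h 153 axis d 21.2  y edges [171.8 212. ] 61
h 168 axis d 23.5  y edges [168.4 217.3] 72
extra lean -2.9 deg d at grip 23.0 d at h-177 14.1
```

Emit:
{"method": "move_arm", "body": {"targets": [[[0.02,0,0.04],0],[[0.04,0,0.08],0],[[0.06,0,0.12],0],[[0.08,0,0.16],0],[[0.1,0,0.2],0],[[0.12,0,0.24],0],[[0.14,0,0.28],0],[[0.15,0,0.3],0]]}}

```text
time_s: 11.47
ee_pos: [0.486, 0.2576, 0.1736]
eef_rot: [-0.064, 0.998, 0.0, 0.001]
contact_force: [2.6, -0.4, 8.8]
gripper_width: 0.391
gripper_force: 5.0
```

```bash
python3 plan.py
```

```text
t 11.47 pos [0.486  0.2576 0.1736] yaw 97.31 z [ 0.003  0.001 -1.   ] F [ 2.65 -0.38  8.79] w 35.6 mm gf 5.0
```

Floor reached, at about 10 N. Release and withdraw.

Emit:
{"method": "move_arm", "body": {"targets": [[[0,0,-0.1],0],[[0,0,-0.1],0],[[0,0,-0.1],0],[[0,0,-0.1],0],[[0,0,-0.1],0],[[0,0,-0.1],0],[[0,0,-0.1],0],[[0,0,-0.1],0]], "grip": 0.66}}

```text
time_s: 12.13
ee_pos: [0.4849, 0.2573, 0.1754]
eef_rot: [-0.064, 0.998, -0.0, -0.0]
contact_force: [0.5, 0.0, -0.2]
gripper_width: 0.658
gripper_force: 0.0
```

Emit:
{"method": "move_arm", "body": {"targets": [[[0,0,-0.5],0],[[0,0,-1.3],0],[[0,0,-2.4],0],[[0,0,-3.6],0],[[0,0,-4.8],0],[[0,0,-6.0],0],[[0,0,-7],0],[[0,0,-7.5],0]]}}

```text
time_s: 12.8
ee_pos: [0.4856, 0.2576, 0.3664]
eef_rot: [-0.064, 0.998, 0.001, 0.002]
contact_force: [0.2, 0.3, 1.1]
gripper_width: 0.658
gripper_force: 0.0
```

```bash
python3 held.py .194 .085 .24 .018;  python3 plan.py .5525 -.2795 .36 93.87
python3 - <<'E'
from h import *
b,_=cloud("side");cv2.imwrite("pics/r1.png",cv2.resize(b[100:320,150:390],None,fx=2.5,fy=2.5)[:,:,::-1])
E
```

```text
t 12.80 g: h 344.0 d 115.8 y 194.2 F [0.2 0.3 1.1] w 59.9
h 92 axis d 19.3  y edges [175.7 199.1] 62
h 108 axis d 19.5  y edges [175.4 200.1] 60
h 122 axis d 19.8  y edges [175.2 199.8] 63
h 138 axis d 20.0  y edges [175.7 200.8] 64
h 153 axis d 19.5  y edges [174.6 200.9] 65
h 168 axis d 20.5  y edges [174.  200.3] 64
h 182 axis d 20.4  y edges [175.1 201.4] 64
h 198 axis d 20.2  y edges [174.7 201.8] 63
h 213 axis d 17.6  y edges [175.8 204.5] 25
extra lean 0.2 deg d at grip 19.0 d at h-177 19.6
t 12.85 pos [0.4861 0.2578 0.3675] yaw 97.31 z [ 0.005  0.002 -1.   ] F [-0.07  0.23  1.7 ] w 60.3 mm gf 0.0
shift [  0.1  -21.65   0.27] turn 0.57
```

View pics/r1.png

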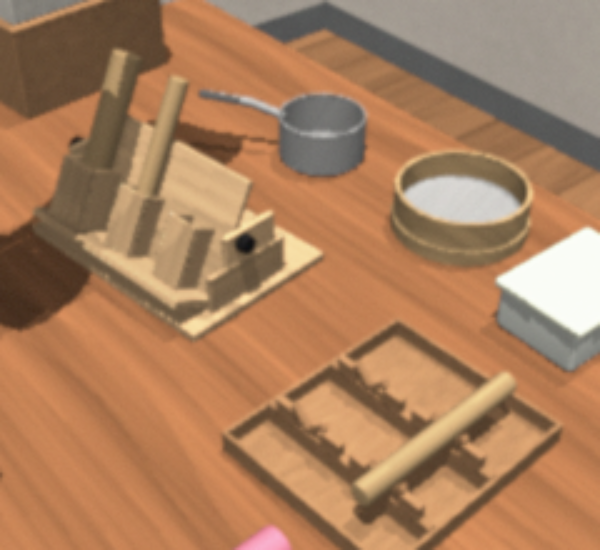

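Thick pin stands in the wide pocket at (110,120), top at h≈210 as it should be. The slim pin is still in the tray, from (510,385) to (365,485); going for it.

Emit:
{"method": "move_arm", "body": {"targets": [[[0,-0.8,0],0],[[0,-2.0,0],0.1],[[0,-3.4,0],0.2],[[0,-4.9,0],0.3],[[0,-6.4,0],0.4],[[0,-7.9,0],0.5],[[0,-9.4,0],0.6],[[0,-10.9,0],0.6]]}}

```text
time_s: 13.57
ee_pos: [0.5191, -0.0147, 0.3619]
eef_rot: [-0.032, 0.999, 0.0, -0.001]
contact_force: [1.4, 0.2, -0.6]
gripper_width: 0.66
gripper_force: 0.0
```

Emit:
{"method": "move_arm", "body": {"targets": [[[0,-1.5,0],0],[[0,-3,0],0],[[0,-4.5,0],0],[[0,-6,0],0],[[0,-7.5,0.4],0],[[0,-9,1],0],[[0,-10.2,1.9],0],[[0,-10.9,3],0]]}}

```text
time_s: 14.23
ee_pos: [0.5371, -0.2883, 0.2867]
eef_rot: [-0.031, 1.0, -0.001, 0.0]
contact_force: [1.1, -0.3, -0.6]
gripper_width: 0.66
gripper_force: 0.0
```

```bash
python3 plan.py .554 -.2793 .11 93.87
```

```text
t 14.23 pos [ 0.5371 -0.2883  0.2867] yaw 93.60 z [ 0.001 -0.001 -1.   ] F [ 1.1  -0.27 -0.6 ] w 60.0 mm gf 0.0
shift [-0.69  0.33  7.07] turn -0.04
```

Emit:
{"method": "move_arm", "body": {"targets": [[[-0.3,0.2,1.3],0],[[-0.6,0.3,2.6],0],[[-0.7,0.3,3.9],0],[[-0.7,0.3,5.1],0],[[-0.7,0.3,6.1],0],[[-0.7,0.3,6.7],0],[[-0.7,0.3,7],0],[[-0.7,0.3,7],0]]}}

```text
time_s: 14.9
ee_pos: [0.553, -0.2755, 0.1107]
eef_rot: [-0.032, 0.999, 0.001, -0.002]
contact_force: [-0.7, 0.2, 0.4]
gripper_width: 0.655
gripper_force: 0.0
```

```bash
python3 plan.py .554 -.2793 .032 93.87
```

```text
t 14.90 pos [ 0.553  -0.2755  0.1107] yaw 93.70 z [-0.003  0.002 -1.   ] F [-0.74  0.22  0.44] w 59.6 mm gf 0.0
shift [-0.04 -0.16  3.15] turn -0.03
```

Emit:
{"method": "move_arm", "body": {"targets": [[[0,-0.1,0.6],0],[[0,-0.15,1.2],0],[[0,-0.15,1.8],0],[[0,-0.15,2.4],0],[[0,-0.15,2.9],0],[[0,-0.15,3.1],0],[[0,-0.15,3.2],0],[[0,-0.15,3.2],0]]}}

```text
time_s: 15.57
ee_pos: [0.5546, -0.2801, 0.0331]
eef_rot: [-0.032, 0.999, -0.0, 0.0]
contact_force: [-0.8, -0.1, 0.4]
gripper_width: 0.663
gripper_force: 0.0
```

Emit:
{"method": "move_arm", "body": {"targets": [[[0,0,0],0],[[0,0,0],0],[[0,0,0],0],[[0,0,0],0],[[0,0,0],0],[[0,0,0],0],[[0,0,0],0],[[0,0,0],0]], "grip": 0.15, "newtons": 8}}

```text
time_s: 16.23
ee_pos: [0.5545, -0.2799, 0.0329]
eef_rot: [-0.032, 0.999, 0.0, 0.0]
contact_force: [0.4, 2.3, 0.7]
gripper_width: 0.258
gripper_force: 8.0
```

Emit:
{"method": "move_arm", "body": {"targets": [[[0,0,-0.5],0],[[0,0,-1.3],0],[[0,0,-2.4],0],[[0,0,-3.6],0],[[0,0,-4.8],0],[[0,0,-6.0],0],[[0,0,-7.2],0],[[0,0,-8.0],0]]}}

```text
time_s: 16.9
ee_pos: [0.5549, -0.2804, 0.2371]
eef_rot: [-0.032, 0.999, -0.001, 0.001]
contact_force: [-0.3, -0.7, -0.5]
gripper_width: 0.259
gripper_force: 8.0
```

```bash
python3 pin.py .012; python3 plan.py .54 .09 .40 97.25
```

```text
n 856 dir [0.9975 0.0683 0.0192] lean 88.9 from grasp [-0.1751 -0.001 ] low end [ 0.3806 -0.2928  0.2533] g [ 0.5549 -0.2804  0.2561]
t 16.95 pos [ 0.556  -0.2811  0.2402] yaw 93.71 z [ 0.006 -0.004 -1.   ] F [ 1.08 -0.12  4.46] w 23.7 mm gf 8.0
shift [-0.36 14.83 -6.46] turn -0.59
```

Emit:
{"method": "move_arm", "body": {"targets": [[[0,0,-0.8],0],[[0,0.3,-2.0],-0.1],[[0,0.9,-3.2],-0.2],[[-0.1,1.8,-4.4],-0.3],[[-0.2,3,-5.4],-0.4],[[-0.3,4.3,-6.2],-0.5],[[-0.5,5.6,-6.5],-0.6],[[-0.7,6.9,-6.5],-0.6]]}}

```text
time_s: 17.62
ee_pos: [0.5609, -0.1056, 0.3986]
eef_rot: [-0.064, 0.998, -0.001, 0.002]
contact_force: [-0.1, 0.5, -0.4]
gripper_width: 0.261
gripper_force: 8.0
```

Emit:
{"method": "move_arm", "body": {"targets": [[[0,1.3,0],0],[[0,2.6,0],0],[[0,3.9,0],0],[[-0.1,5.2,0],0],[[-0.2,6.4,0],0],[[-0.3,7.4,0],0],[[-0.4,8.0,0],0],[[-0.4,8.1,0],0]], "newtons": 6}}

```text
time_s: 18.28
ee_pos: [0.5444, 0.0977, 0.396]
eef_rot: [-0.065, 0.998, 0.0, 0.0]
contact_force: [0.3, -0.2, -0.3]
gripper_width: 0.262
gripper_force: 6.0
```

Emit:
{"method": "move_arm", "body": {"targets": [[[0,0,0],0],[[0,0,0],0],[[0,0,0],0],[[0,0,0],0],[[0,0,0],0],[[0,0,0],0],[[0,0,0],0],[[0,0,0],0]], "newtons": 4.5}}

```text
time_s: 18.95
ee_pos: [0.5449, 0.0952, 0.3954]
eef_rot: [-0.064, 0.998, -0.0, -0.0]
contact_force: [-0.3, 0.1, 0.7]
gripper_width: 0.262
gripper_force: 4.5
```

```bash
python3 pin.py .012; python3 plan.py .5574 .0956 .2725 97.25
```

```text
n 685 dir [0.9925 0.1213 0.0122] lean 89.3 from grasp [-0.1747 -0.0132] low end [0.3725 0.071  0.4114] g [0.5449 0.0952 0.4144]
t 19.00 pos [0.545  0.0952 0.3954] yaw 97.30 z [-0. -0. -1.] F [ 0.35  0.38 -0.72] w 23.8 mm gf 4.5
shift [-0.5  -0.05  4.92] turn 0.01
```

Emit:
{"method": "move_arm", "body": {"targets": [[[0,0,0],0],[[0,0,0],0],[[0,0,0],0],[[0,0,0],0],[[0,0,0],0],[[0,0,0],0],[[0,0,0],0],[[0,0,0],0]], "newtons": 3}}

```text
time_s: 19.67
ee_pos: [0.5449, 0.0954, 0.3954]
eef_rot: [-0.064, 0.998, -0.0, -0.0]
contact_force: [-0.2, -0.8, -0.3]
gripper_width: 0.263
gripper_force: 3.0
```

```bash
python3 pin.py .012
```

```text
n 700 dir [0.7883 0.1112 0.6052] lean 52.8 from grasp [-0.1761 -0.0061] low end [0.4058 0.0727 0.311 ] g [0.5449 0.0954 0.4144]
```

Emit:
{"method": "move_arm", "body": {"targets": [[[-0.2,0,0],0],[[-0.4,0,0],0],[[-0.5,0,0],0],[[-0.5,0,-0.5],0],[[-0.5,0,-1.5],0],[[-0.5,0,-2.5],0],[[-0.5,0,-2],0],[[-0.5,0,-1],0]]}}

```text
time_s: 20.38
ee_pos: [0.5594, 0.0971, 0.4239]
eef_rot: [-0.064, 0.998, 0.0, 0.004]
contact_force: [0.9, 0.6, -0.7]
gripper_width: 0.261
gripper_force: 3.0
```

```bash
python3 pin.py .012;python3 plan.py .5574 .0956 .2725 97.25
```

```text
n 712 dir [0.7662 0.1105 0.633 ] lean 50.7 from grasp [-0.1762 -0.005 ] low end [0.4236 0.0751 0.3341] g [0.5594 0.0971 0.4429]
t 20.43 pos [0.5571 0.097  0.4164] yaw 97.31 z [-0.002 -0.    -1.   ] F [ 1.42  2.19 -5.48] w 23.9 mm gf 3.0
shift [-0.02 -0.06  5.76] turn 0.01
```

Emit:
{"method": "move_arm", "body": {"targets": [[[0,0,1.6],0],[[0,0,0],0],[[0,0,1.6],0],[[0,0,0],0],[[0,0,1.6],0],[[0,0,0],0],[[0,0,1.6],0],[[0,0,0],0]]}}

```text
time_s: 21.1
ee_pos: [0.5409, 0.0959, 0.3959]
eef_rot: [-0.064, 0.998, -0.0, -0.023]
contact_force: [-5.4, 0.7, -15.1]
gripper_width: 0.261
gripper_force: 3.0
```

```bash
python3 pin.py .012;python3 plan.py .5574 .0956 .2725 97.25
```

```text
n 549 dir [0.1149 0.0142 0.9933] lean 6.6 from grasp [-0.1796 -0.0248] low end [0.5226 0.0871 0.2374] g [0.5409 0.0959 0.4149]
t 21.15 pos [0.5484 0.0964 0.4143] yaw 97.31 z [-0.024 -0.002 -1.   ] F [-1.09 -1.75  8.59] w 23.9 mm gf 3.0
shift [-0.49 -0.08  5.66] turn 0.01
```

Emit:
{"method": "move_arm", "body": {"targets": [[[0,0,0],0],[[0,0,0],0],[[0,0,0],0],[[0,0,0],0],[[0,0,0],0],[[0,0,0],0],[[0,0,0],0],[[0,0,0],0]]}}

```text
time_s: 21.82
ee_pos: [0.5574, 0.097, 0.4204]
eef_rot: [-0.064, 0.998, 0.0, -0.0]
contact_force: [0.4, 0.3, -0.9]
gripper_width: 0.26
gripper_force: 3.0
```

```bash
python3 pin.py .012;python3 plan.py .488 .0868 .295 97.25
```

```text
n 574 dir [0.0892 0.0195 0.9958] lean 5.2 from grasp [-0.1799 -0.0148] low end [0.5434 0.0879 0.2613] g [0.5574 0.097  0.4394]
t 21.87 pos [0.5574 0.0969 0.4204] yaw 97.31 z [ 0.  0. -1.] F [-0.24 -0.37  0.24] w 24.2 mm gf 3.0
shift [ 2.8  -0.05  5.02] turn 0.01
```

Emit:
{"method": "move_arm", "body": {"targets": [[[0.4,0,0.1],0],[[0.9,0,0.4],0],[[1.5,0,1],0],[[2.1,0,1.8],0],[[2.5,0,2.8],0],[[2.8,-0.1,3.8],0],[[2.8,-0.1,4.6],0],[[2.8,-0.1,5],0]], "newtons": 5}}

```text
time_s: 22.53
ee_pos: [0.4868, 0.0854, 0.2933]
eef_rot: [-0.064, 0.998, -0.0, -0.001]
contact_force: [0.8, -0.2, 0.5]
gripper_width: 0.261
gripper_force: 5.0
```

Emit:
{"method": "move_arm", "body": {"targets": [[[0,0,0],0],[[0,0,0],0],[[0,0,0],0],[[0,0,0],0],[[0,0,0],0],[[0,0,0],0],[[0,0,0],0],[[0,0,0],0]]}}

```text
time_s: 23.2
ee_pos: [0.4883, 0.0856, 0.2956]
eef_rot: [-0.064, 0.998, -0.0, 0.0]
contact_force: [-0.2, -0.3, -0.1]
gripper_width: 0.261
gripper_force: 5.0
```

```bash
python3 pin.py .012;python3 held.py .0245 .125 .25 .012; python3 plan.py
```

```text
n 646 dir [-0.0546 -0.028   0.9981] lean 3.5 from grasp [-0.2127 -0.0275] low end [0.4876 0.0874 0.1026] g [0.4883 0.0856 0.3146]
t 23.25 g: h 272.5 d 99.5 y 23.3 F [ 0.4  0.4 -0.1] w 23.9
h 132 axis d 35.2  y edges [ 9.6 25.7] 49
h 148 axis d 42.3  y edges [10.1 26.5] 49
h 163 axis d 48.7  y edges [10.5 25.7] 49
h 178 axis d 55.2  y edges [10.5 26. ] 52
h 193 axis d 60.4  y edges [11.1 26.9] 50
h 208 axis d 67.7  y edges [11.3 26.6] 50
h 223 axis d 73.2  y edges [10.3 26.1] 52
h 238 axis d 78.2  y edges [10.4 25.3] 50
extra lean -22.3 deg d at grip 93.6 d at h-177 20.9
t 23.30 pos [0.4882 0.0856 0.2955] yaw 97.31 z [ 0. -0. -1.] F [0.17 0.97 0.24] w 23.8 mm gf 5.0
```

Emit:
{"method": "move_arm", "body": {"targets": [[[-0.3,0.03,0],0],[[-0.6,0.07,0],0],[[-0.9,0.07,0],0],[[-1.15,0.07,0.1],0],[[-1.4,0.07,0.2],0],[[-1.6,0.07,0.3],0],[[-1.8,0.07,0.4],0],[[-1.95,0.07,0.5],0]], "newtons": 3.5}}

```text
time_s: 23.97
ee_pos: [0.5369, 0.0936, 0.2825]
eef_rot: [-0.064, 0.998, -0.0, -0.0]
contact_force: [-0.5, -0.6, 0.2]
gripper_width: 0.261
gripper_force: 3.5
```

```bash
python3 held.py .0245 .125 .25 .012
```

```text
t 23.97 g: h 284.1 d 49.8 y 25.1 F [-0.5 -0.6  0.2] w 23.7
h 132 axis d 18.3  y edges [11.9 30.2] 47
h 148 axis d 21.1  y edges [11.5 29.3] 47
h 163 axis d 23.5  y edges [12.8 30.5] 50
h 178 axis d 26.4  y edges [11.6 28.3] 49
h 193 axis d 29.8  y edges [12.2 29.1] 49
h 208 axis d 32.1  y edges [11.8 30.5] 53
h 223 axis d 34.6  y edges [12.5 29.8] 51
h 238 axis d 36.7  y edges [12.5 29.1] 53
h 253 axis d 40.7  y edges [12.4 35.3] 54
extra lean -10.3 deg d at grip 46.0 d at h-177 13.7
```

Emit:
{"method": "move_arm", "body": {"targets": [[[-0.13,0,0.1],0],[[-0.26,0,0.2],0],[[-0.4,0,0.32],0],[[-0.53,0,0.44],0],[[-0.66,0,0.56],0],[[-0.8,0,0.7],0],[[-0.9,0,0.82],0],[[-0.9,0,0.85],0]]}}

```text
time_s: 24.68
ee_pos: [0.5589, 0.0964, 0.2609]
eef_rot: [-0.064, 0.998, -0.0, -0.0]
contact_force: [0.2, -0.1, -1.0]
gripper_width: 0.265
gripper_force: 3.5
```

```bash
python3 held.py .0245 .11 .24 .012
```

```text
t 24.68 g: h 275.6 d 20.1 y 25.1 F [ 0.2 -0.1 -1. ] w 24.1
h 118 axis d 14.2  y edges [12.9 31. ] 41
h 132 axis d 14.5  y edges [12.2 30.5] 45
h 148 axis d 13.9  y edges [12.6 31.3] 45
h 162 axis d 15.2  y edges [11.9 29.3] 44
h 178 axis d 14.5  y edges [12.4 30.8] 48
h 192 axis d 13.9  y edges [12.  30.8] 48
h 208 axis d 14.3  y edges [12.9 30.7] 49
h 222 axis d 15.2  y edges [12.6 29.1] 50
h 238 axis d 15.0  y edges [12.7 29.6] 50
extra lean -0.3 deg d at grip 15.0 d at h-177 14.1
```

Slim pin flat along the board, on the pocket's centre line. Slide down.

Emit:
{"method": "move_arm", "body": {"targets": [[[0.1,0,0.19],0],[[0.21,0,0.39],0],[[0.31,0,0.59],0],[[0.42,0,0.79],0],[[0.53,0,0.99],0],[[0.63,0,1.19],0],[[0.74,0,1.39],0],[[0.84,0,1.59],0]]}}

```text
time_s: 25.4
ee_pos: [0.5375, 0.0937, 0.2214]
eef_rot: [-0.064, 0.998, -0.0, -0.0]
contact_force: [-0.9, -0.8, -0.3]
gripper_width: 0.261
gripper_force: 3.5
```

```bash
python3 held.py .0245 .085 .2 .012
```

```text
t 25.40 g: h 230.5 d 20.6 y 25.1 F [-0.9 -0.8 -0.3] w 23.8
h 92 axis d 13.1  y edges [12.5 30.1] 41
h 108 axis d 15.0  y edges [12.8 30.5] 46
h 122 axis d 13.9  y edges [12.4 29. ] 45
h 138 axis d 15.2  y edges [12.4 31.8] 44
h 153 axis d 15.7  y edges [12.7 30.3] 46
h 168 axis d 16.9  y edges [11.4 29.5] 45
h 182 axis d 15.5  y edges [12.  32.1] 50
h 198 axis d 16.0  y edges [11.4 32.8] 50
extra lean -1.5 deg d at grip 17.3 d at h-177 12.8
```

Emit:
{"method": "move_arm", "body": {"targets": [[[0.09,0,0.19],0],[[0.19,0,0.38],0],[[0.28,0,0.57],0],[[0.37,0,0.76],0],[[0.46,0,0.95],0],[[0.56,0,1.14],0],[[0.65,0,1.33],0],[[0.75,0,1.5],0]]}}

```text
time_s: 26.12
ee_pos: [0.519, 0.0913, 0.1839]
eef_rot: [-0.064, 0.998, -0.0, -0.0]
contact_force: [-0.8, 0.2, -1.3]
gripper_width: 0.266
gripper_force: 3.5
```

Emit:
{"method": "move_arm", "body": {"targets": [[[0.03,0,0.05],0],[[0.05,0,0.1],0],[[0.08,0,0.15],0],[[0.1,0,0.2],0],[[0.13,0,0.25],0],[[0.15,0,0.3],0],[[0.18,0,0.35],0],[[0.18,0,0.35],0]]}}

```text
time_s: 26.78
ee_pos: [0.5153, 0.0908, 0.1759]
eef_rot: [-0.064, 0.998, 0.0, 0.001]
contact_force: [2.2, -1.2, 3.2]
gripper_width: 0.261
gripper_force: 3.5
```

```bash
python3 held.py .0245 .085 .15 .012
```

```text
t 26.78 g: h 179.8 d 19.0 y 25.0 F [ 2.2 -1.2  3.2] w 23.7
h 92 axis d 13.9  y edges [11.9 32.5] 42
h 108 axis d 14.0  y edges [12.  31.1] 43
h 122 axis d 14.8  y edges [13.  30.3] 43
h 138 axis d 14.9  y edges [11.1 30.3] 45
h 153 axis d 16.5  y edges [ 8.5 41.4] 49
extra lean -2.3 deg d at grip 17.1 d at h-177 10.0
```

Emit:
{"method": "move_arm", "body": {"targets": [[[0.01,0,0.02],0],[[0.02,0,0.04],0],[[0.03,0,0.06],0],[[0.04,0,0.08],0],[[0.05,0,0.1],0],[[0.06,0,0.12],0],[[0.06,0,0.12],0],[[0.06,0,0.12],0]]}}

```text
time_s: 27.5
ee_pos: [0.5131, 0.0906, 0.1725]
eef_rot: [-0.064, 0.998, -0.0, -0.0]
contact_force: [1.8, -0.1, 3.2]
gripper_width: 0.262
gripper_force: 3.5
```

```bash
python3 plan.py
python3 - <<'E'
from h import *
a=np.radians(7.25);E=np.array([[np.cos(a),np.sin(a),0],[-np.sin(a),np.cos(a),0],[0,0,1]])
l=np.radians(28);u=np.array([np.sin(l),0,np.cos(l)])
for c in("side",):
    im,W=cloud(c);W=(W@E.T).reshape(-1,3);V=W-[.455,0,.0272];h=V@u;hs=cv2.cvtColor(im,cv2.COLOR_RGB2HSV).reshape(-1,3).astype(int)
    for y0 in(.194,.0245):
        k=(np.abs(W[:,1]-y0)<.02)&(h>.1)&(h<.26)&(hs[:,1]>50)&(np.abs(hs[:,0]-19)<6)&(V[:,0]<.16)&(V[:,0]>0)
        print(y0,"top h",np.percentile(h[k],[95,99,100]))
E
```

```text
t 27.50 pos [0.5131 0.0906 0.1725] yaw 97.31 z [-0. -0. -1.] F [ 1.77 -0.11  3.22] w 23.8 mm gf 3.5
0.194 top h [0.20422187 0.20770399 0.20802679]
0.0245 top h [0.24290444 0.24613262 0.24756278]
```

Steady 3 N while descending means it's standing on the floor and slipping in the grip. Release and withdraw.

Emit:
{"method": "move_arm", "body": {"targets": [[[0,0,0],0],[[0,0,0],0],[[0,0,0],0],[[0,0,0],0],[[0,0,0],0],[[0,0,0],0],[[0,0,0],0],[[0,0,0],0]], "grip": 0.6}}

```text
time_s: 28.22
ee_pos: [0.5133, 0.0905, 0.1727]
eef_rot: [-0.064, 0.998, 0.0, -0.0]
contact_force: [0.8, 0.0, 0.7]
gripper_width: 0.598
gripper_force: 0.0
```

Emit:
{"method": "move_arm", "body": {"targets": [[[0,0,-0.5],0],[[0,0,-1.3],0],[[0,0,-2.4],0],[[0,0,-3.6],0],[[0,0,-4.8],0],[[0,0,-6.0],0],[[0,0,-7],0],[[0,0,-7.5],0]]}}

```text
time_s: 28.88
ee_pos: [0.514, 0.0906, 0.3635]
eef_rot: [-0.064, 0.998, -0.0, 0.002]
contact_force: [0.7, 0.3, 0.6]
gripper_width: 0.599
gripper_force: 0.0
```

```bash
python3 held.py .0245 .085 .23 .012; python3 held.py .194 .085 .23 .018
python3 - <<'E'
from h import *
b,_=cloud("side");cv2.imwrite("pics/r2.png",cv2.resize(b[80:260,140:360],None,fx=3,fy=3)[:,:,::-1])
E
```

```text
t 28.88 g: h 344.9 d 108.2 y 25.0 F [0.7 0.3 0.6] w 54.5
h 92 axis d 14.4  y edges [12.8 30.1] 43
h 108 axis d 12.5  y edges [12.  30.7] 42
h 122 axis d 13.8  y edges [12.6 30.4] 44
h 138 axis d 14.2  y edges [11.9 29.1] 45
h 153 axis d 13.6  y edges [12.1 30.6] 45
h 168 axis d 13.9  y edges [12.5 29.4] 45
h 182 axis d 14.6  y edges [11.8 30. ] 48
h 198 axis d 14.7  y edges [11.6 32.5] 49
h 213 axis d 12.2  y edges [13.4 29.5] 13
extra lean 0.1 deg d at grip 13.6 d at h-177 13.8
t 28.93 g: h 346.1 d 108.3 y 25.0 F [-0.4 -0.2  2.3] w 54.8
h 92 axis d 19.8  y edges [175. 203.] 63
h 108 axis d 19.7  y edges [174.1 200.1] 60
h 122 axis d 19.6  y edges [176.2 201.5] 62
h 138 axis d 19.6  y edges [174.6 201.7] 62
h 153 axis d 19.5  y edges [175.  203.9] 64
h 168 axis d 19.8  y edges [174.8 201.8] 64
h 182 axis d 20.3  y edges [175.1 199.7] 65
h 198 axis d 20.3  y edges [174.7 202. ] 65
h 213 axis d 18.3  y edges [177.6 203.7] 23
extra lean 0.2 deg d at grip 19.1 d at h-177 19.6
```

View pics/r2.png

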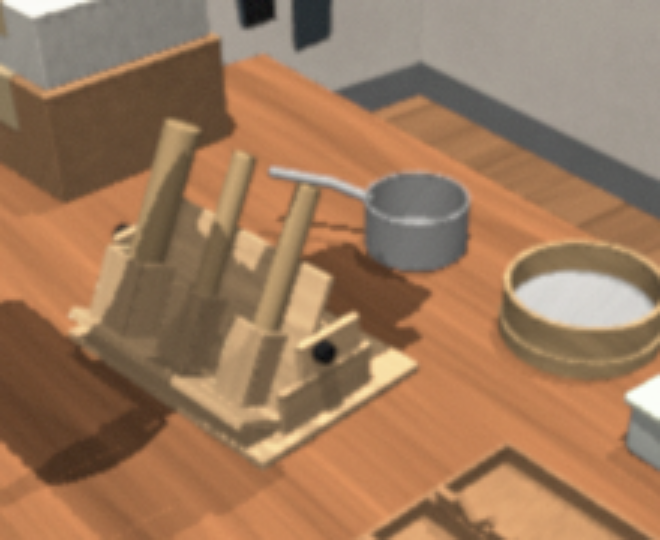

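Both pins stand in their pockets: thick at (165,195), slim at (285,255), with tops at h≈210 like the sample. The gripper is clear of everything, so I'm handing in.

```bash
python3 -c "
from bench import job
print(job.job_done())"
```

```text
the job is handed in; nothing more can be done
None
```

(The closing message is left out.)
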